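# Clamp a fresh absorber canister in the ratchet bench clamp

### The arm

A 6-joint arm with a two-finger parallel gripper is mounted at the origin on the work surface. World frame = base frame: x ahead of the robot, y to its left, z up, the work surface at z = 0. Lengths are in m, angles in rad, forces in N, time in s.
With the tool pointing down it reaches from about 0.25 to 0.775 m from the base axis. Payload 4 kg.
Tool frame: the origin (TCP) lies midway between the tips of the shut fingers; the grasp point (between the pads) lies grip_point_offset behind it (grip_point_offset is the distance from the TCP to the grasp point, in m); z points along the fingers, y is the line along which they close (so a half turn about z gives the same grasp; the last joint's range is limited). The gripper opens to 94 mm and grips with 3 to 60 N. Pads are 16 mm wide; open, the fingers measure 119 mm over their backs; the gripper's body (75 mm by 177 mm) begins 78 mm behind the grasp point.
Start: joints at [1.221, 0.087, 1.371, -0, 1.684, -0.103], TCP at [0.134, 0.533, 0.206] pointing down, gripper open.
Joint ranges: [-3.1, 3.1], [-0.76, 2.03], [0.27, 2.55], [-1.08, 4.22], [0.17, 2.65], [-2.57, 2.57]. Speed limits (rad/s): [2.79, 2.79, 3.14, 3.14, 3.14, 3.14].

### API

Orientations are given as [roll, pitch, yaw] about the fixed x, y, z axes, in that order (R = Rz(yaw) Ry(pitch) Rx(roll)).
In Python, from bench import * gives the robot as it stands. The module is installed in compiled form; this text tells all that it offers.
- The arm moves only by the tool apply_moves, never from a script. Its argument "commands" is a list of rows, each a list of 7 numbers: the turn, a rotation vector about the world's x, y, z in rad, then the shift along the world's x, y, z in m, then the opening in per cent of the stroke, from 0 (shut) to 100 (fully open). In form: [[ax, ay, az, x, y, z, jaw], ...]. A call has exactly 5 rows; each row is the pose to reach, as a shift and turn from the pose commanded when the call began; what a row does not reach only later rows make up. A row lasts 1/10 s, in which the tool goes at most 50 mm and 8.59 degrees, less where a joint would pass 70% of its speed; a pose out of reach is approached as far as the arm can. A call with a gripper value outside its range is refused whole. The fingers move at their own pace and stop on an object; the grip force is fixed at half the most. Time passes only in rows, so rows that repeat a pose let the fingers close, or fill a call up. It gives the time, the measured TCP pose, the force, the opening and the grip force at its end, in the units of the state.
- get_obs(): the state, without advancing time (a new reading comes with each control period).
- snapshot(name): name is "scene" or "top" or "wrist"; returns a dict with "pixels" (420x560x3 uint8, red, green, blue), "vertical_fov" (degrees; the focal length in pixels is half the picture's height over the tangent of half this angle, whatever the lens; pixels are square), "cx", "cy" (the principal point, pixels), "rvec" (rotation vector, rad) and "tvec" (3), from world to camera coordinates, as OpenCV has them. Camera axes: x right, y down, z forward; pixel columns grow to the right and rows downward; lengths in m; the calibration is good to about 2 mm. A picture is of the moment at which its call begins. There is no depth.
- close_job(): hands the job in; it is judged then, once.
Trained networks look in the newest picture that a camera, given by its name, has taken for a name from the list of things; names that differ only in an ending like _2 or _b are one class to them, and where a whole thing is asked for, a point or a joint stands for the part that bears it (a point fixed in the world has none). Each returns a list of dicts, best first, with "score" (0 to 1); they miss things now and then, are a little off and sometimes report something else, mostly with a low value. They report only what shows in the picture. A call takes as long as a camera call. They do not tell look-alikes from the thing itself.
- masks_of(camera, query): "mask" (420x560 bool, what is visible of it) and "extent" ([left, top, right, bottom] in pixels, round what is visible of it).
- place_of(camera, query): "pixel" ([column, row] in pixels: a listed point, or the origin of a listed thing).
The state is a dict: "time": time; "joint_positions": joint angles; "qvel": joint speeds; "joint_torque": joint torques, N m; "tool_pos": TCP position; "ee_rot": TCP orientation; "wrist_force": force on the tool from outside, world axes, zero at the start; "wrist_torque": the same for the moment, N m; "width": finger opening in m; "finger_force": force on a finger pad.
Only numpy, scipy, OpenCV 4.12 (cv2) and the standard library are available. Lean on these libraries where they do the work, as an engineer would, in place of code of your own. Each camera call takes 0.05 s, during which the arm holds its last target. There are 200 camera calls.

### The job

Stand the fresh canister (pink filling, white caps) upright in the bed of the ratchet clamp, between the rubber pad and the blue stop, and let go of it. Then swing the red lever back and forth until the clamp holds the canister firmly, which is when the handle pushes back with about 5 N on the tightening swing, and no tighter, because its plastic shell cracks. Do not force the lever against its stops. Finally swing the lever all the way back, away from the canister, leave it there, and leave the other things on the table alone.

Things in the scene. Friction and masses are not known exactly. Their poses are not given: they have to be found in the camera images.
- clamp: Ratchet clamp, fixed: white base plate 120 x 340 x 12 mm with a grey block, toothed wheel and red lever on it. Origin on the table under the lever's axle; z up, y along the bed towards the blue stop, x away from the lever's side. A black rubber pad (50 wide, z 25 to 75 mm) on the jaw faces +y, at y 106 mm to begin with; the blue stop (60 wide, z 12 to 86 mm) faces it.
- seat (a point): Point on the bed's floor (z 12 mm, clamp x 0, y 141 mm) over which to stand the canister: 35 mm beyond the pad's face, between two steel guide rails 10 mm high, 64 mm apart inside. The stop is set anew each time, its face 70 to 90 mm beyond the pad; it is not measured, so the number of notches is to be felt. The jaw pushes the canister along the bed to the stop.
- lever (a joint): Lever angle in rad, -0.4 (swung back, away from the canister) to 0.4 (swung towards it), rubber-cushioned stops at both; 0 is square to the bed. Growing values tighten: the wheel advances one notch as it passes 0.01 and again as it passes 0.33, so a full swing from below -0.34 gives 2 notches. A pawl holds the wheel; swinging back is free. Stays where left.
- handle (a point): Middle of the grip of the lever's upright black handle, a 20 mm round post, 115 mm from the axle, z 105 mm (post spans z 83 to 129 mm over the red arm). It swings level about the clamp's origin; at lever 0 it is at clamp (x -115, y 0) and growing angle moves it to +y. Push it sideways with closed fingers or fingers straddling it, 5 mm or more above the arm.
- wheel: Steel toothed wheel, 100 mm wide, z 53 to 66 mm over the clamp, 20 notches; each brings the jaw 6 mm on. The pad is sprung, 2.5 N/mm: once the canister meets pad and stop, each notch adds 15 N to the squeeze and about 2 N at the handle. Push held at the handle on the tightening swing, jaw free: under 1 N; firm: 3.5 to 7 N (aim at 5). Origin as the clamp's.
- fresh_center (a point): Centre, half-way up, of the fresh canister: pink cylinder with two thin grey bands and white caps, 58 mm across, 100 mm high, about 0.4 kg, standing on the table. Its two standing places are swapped at random with the spent one's. z along its axis. Grip across the diameter, near the top, and clear of pad and stop: fingers either side across the bed.
- spent: Spent canister, same size, violet with black caps; origin under its centre. To be left alone.
- agent: Amber bottle, 52 mm across, 130 mm high, left alone; origin under its centre.
- jar: White jar with green cap, 60 mm across, 80 mm high, left alone; origin under its centre.
- carton: Paper carton, 55 x 55 x 140 mm, left alone; origin under its centre.
- dish: Steel dish, 110 mm across, 30 mm high, left alone; origin under its centre.
- tape: White roll, 70 mm across, 20 mm high, left alone; origin under its centre.
- seal: Green ring, 50 mm across, 8 mm high, lying on the table, left alone; origin under its centre.
- driver: Screwdriver lying on the table, left alone.
There are look-alikes about, which are no part of the job. Leave any yellow look-alike of the part that bears fresh_center alone.

How it is judged:
On the way, in this order (a step that is already met when the one before it is completed fails the run):
1. the fresh canister stands upright in the clamp's bed, let go (x of fresh_center in the frame of clamp between -0.008 and 0.008 m and y of fresh_center in the frame of clamp between 0.126 and 0.174 m and z of fresh_center in the frame of clamp between 0.055 and 0.069 m and angle between fresh_center's own z axis and vertical below 0.1 rad and contact force between the fingers and fresh below 0.1 N and linear speed of fresh below 0.02 m/s), for 0.2 s.
2. the clamp holds the canister firmly (over 22 N) (contact force between clamp and fresh above 22 N), for 0.2 s.
At the end, for the whole second after the job is handed in: The fresh canister stands upright (within 0.1 rad) between pad and stop on the bed, pressed by the clamp with 22 to 62 N, at rest; the lever stands swung back (lever value below -0.25 rad); nothing is touched by the robot (x of fresh_center in the frame of clamp between -0.008 and 0.008 m and y of fresh_center in the frame of clamp between 0.126 and 0.174 m and z of fresh_center in the frame of clamp between 0.055 and 0.069 m and angle between fresh_center's own z axis and vertical below 0.1 rad and contact force between clamp and fresh between 22 and 62 N and value of joint lever below -0.25 rad and linear speed of fresh below 0.01 m/s).
It fails at once if the canister is squeezed or pressed by the clamp with more than 62 N (it cracks) (contact force between clamp and fresh above 62 N).
It fails at once if the lever is forced with more than 60 N (contact force between the fingers and lever above 60 N).
It fails at once if another thing on the table is pushed 30 mm or more, or tipped (distance of any of spent, agent, jar, carton, dish, tape, seal, driver from where it was at the start of the episode above 0.03 m or angle between any of spent, agent, jar, carton's own z axis and vertical above 0.4 rad).
It also fails if it takes over 72 s, if anything falls off the work surface, if the arm or the gripper's body presses on something with over 40 N, if the wrist force passes 120 N, or if a joint passes its speed limit or range.

## Working session

There is one attempt and no reset: what is moved stays moved. The work goes in short steps, Python scripts to look and compute and a tool call to move; the robot and the scene stay as the last step left them, time stands still between calls to the robot, and variables do not carry over. Pictures are saved under pics/ and viewed, at most 10 in all, crops included, and the job is handed in when it is done.

Besides the shell and the picture viewer there is one more tool, called in YAML: its name, and indented under it one key for each argument. apply_moves: Moves the arm, as the interface text tells. Its arguments: {"type":"object","properties":{"commands":{"type":"array"}},"required":["commands"]}

```bash
mkdir -p pics; cat > h.py <<'E'
from bench import *
import numpy as np, cv2
def cam(s):
    R=cv2.Rodrigues(np.array(s["rvec"],float))[0]; t=np.array(s["tvec"],float)
    f=210/np.tan(np.radians(s["vertical_fov"])/2); return R,t,f,s["cx"],s["cy"]
def back(s,px,z):
    R,t,f,cx,cy=cam(s); d=R.T@np.array([(px[0]-cx)/f,(px[1]-cy)/f,1]); o=-R.T@t
    return o+d*(z-o[2])/d[2]
def proj(s,p):
    R,t,f,cx,cy=cam(s); c=R@np.array(p)+t; return np.array([f*c[0]/c[2]+cx,f*c[1]/c[2]+cy])
def save(s,n): cv2.imwrite(f"pics/{n}.png",s["pixels"][:,:,::-1])
E
python3 - <<'E'
from h import *
Z={"fresh_center":.05,"clamp":0,"handle":.105,"seat":.012,"wheel":0.06,"spent":0,"agent":0,"jar":0,"carton":0,"dish":0,"tape":0,"seal":0}
ims=[]
for c in("top","scene"):
    s=snapshot(c); ims.append(s["pixels"]); save(s,c)
    for q,z in Z.items():
        print(c,q,[(np.round(d["pixel"]).astype(int).tolist(),round(d["score"],2),np.round(back(s,d["pixel"],z)[:2],3).tolist()) for d in place_of(c,q)[:3]])
    print(get_obs()["tool_pos"],get_obs()["ee_rot"])
E
```

```text
top fresh_center [([454, 196], 0.84, [0.574, -0.372]), ([414, 191], 0.72, [0.581, -0.27])]
top clamp [([275, 188], 0.64, [0.572, 0.087])]
top handle [([290, 217], 0.95, [0.474, 0.043])]
top seat [([221, 196], 0.94, [0.534, 0.229])]
top wheel [([274, 187], 0.63, [0.557, 0.089])]
top spent [([414, 249], 0.79, [0.438, -0.287])]
top agent [([167, 247], 0.57, [0.389, 0.356])]
top jar [([432, 147], 0.69, [0.721, -0.326])]
top carton [([138, 174], 0.8, [0.581, 0.457]), ([416, 188], 0.24, [0.601, -0.286])]
top dish [([114, 240], 0.96, [0.396, 0.498])]
top tape [([151, 294], 0.73, [0.265, 0.383]), ([413, 249], 0.55, [0.437, -0.285])]
top seal [([368, 268], 0.6, [0.377, -0.169])]
[0.13435765 0.53336192 0.20555306] [ 3.14141151e+00 -2.38343409e-05  2.89481285e+00]
scene fresh_center [([191, 186], 0.92, [0.57, -0.277]), ([172, 177], 0.73, [0.591, -0.364])]
scene clamp [([262, 257], 0.66, [0.577, 0.103]), ([398, 305], 0.5, [0.408, 0.508])]
scene handle [([277, 209], 0.5, [0.465, 0.051]), ([219, 178], 0.36, [0.509, -0.189])]
scene seat [([298, 272], 0.73, [0.542, 0.229]), ([232, 156], 0.69, [0.322, -0.346])]
scene wheel [([258, 253], 0.64, [0.609, 0.12])]
scene spent [([217, 178], 0.6, [0.445, -0.293])]
scene agent [([362, 271], 0.6, [0.387, 0.359]), ([190, 190], 0.6, [0.557, -0.311])]
scene jar [([150, 213], 0.85, [0.73, -0.308])]
scene carton [([349, 333], 0.57, [0.583, 0.469])]
scene dish [([394, 304], 0.83, [0.415, 0.5])]
scene tape [([393, 255], 0.78, [0.263, 0.388]), ([299, 272], 0.61, [0.535, 0.226])]
scene seal [([250, 185], 0.52, [0.379, -0.182])]
[0.13437911 0.53333205 0.20550339] [3.14152868e+00 8.50598314e-06 2.89476299e+00]
```

View pics/top.png

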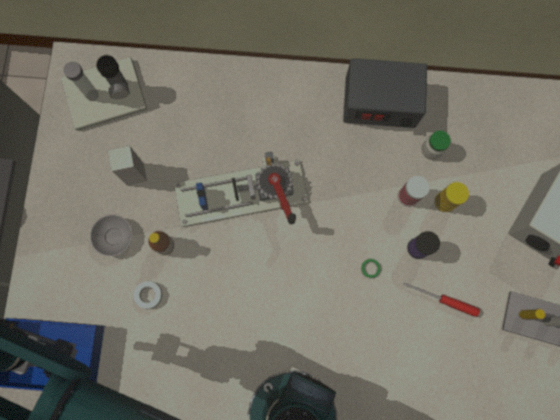

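View pics/scene.png

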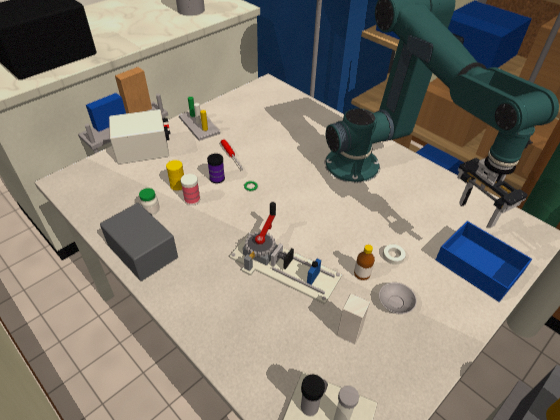

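The candidates are: pink with white caps at top (414,191), scene (191,186); the yellow look-alike at top (454,196), scene (172,177); violet spent at top (424,245), scene (216,167). I choose the pink one, and will check it in a crop while triangulating.

```bash
python3 - <<'E'
from h import *
a=snapshot("top");b=snapshot("scene")
A=a["pixels"][120:280,350:500];B=b["pixels"][130:230,130:280]
im=np.hstack([cv2.resize(A,(375,400),interpolation=2),cv2.resize(B,(400,400*1),interpolation=2)]);cv2.imwrite("pics/crop.png",im[:,:,::-1])
def P(s):
    R,t,f,cx,cy=cam(s);return np.array([[f,0,cx],[0,f,cy],[0,0,1]])@np.c_[R,t]
for q in("fresh_center","seat","clamp","handle","wheel","spent"):
    for u in place_of("top",q)[:2]:
        for v in place_of("scene",q)[:2]:
            X=cv2.triangulatePoints(P(a),P(b),np.array(u["pixel"],float),np.array(v["pixel"],float))[:,0];X=X[:3]/X[3]
            e=np.linalg.norm(proj(a,X)-u["pixel"])+np.linalg.norm(proj(b,X)-v["pixel"])
            if e<12: print(q,np.round(X,3),round(e,1),np.round(u["pixel"]))
E
```

```text
fresh_center [ 0.577 -0.372  0.034] 1.8 [453. 196.]
fresh_center [ 0.583 -0.273  0.041] 1.3 [415. 190.]
clamp [ 0.574  0.088 -0.006] 2.6 [274. 188.]
handle [0.475 0.042 0.104] 2.0 [292. 216.]
wheel [0.571 0.096 0.009] 0.9 [272. 187.]
```

View pics/crop.png

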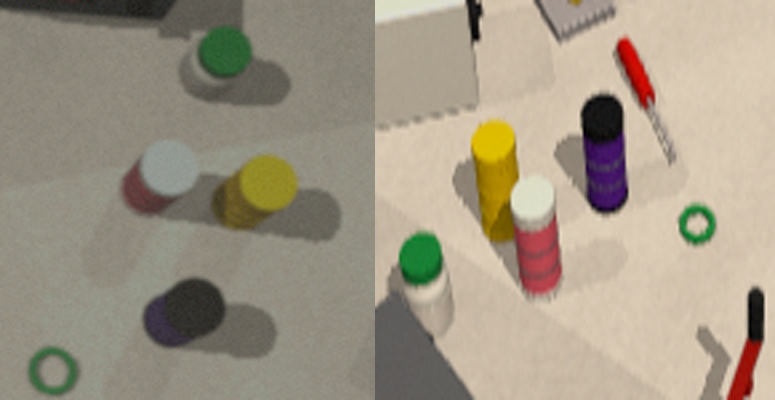

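apply_moves:
  commands:
    - [0, 0, -0.14, 0.03, -0.03, 0.02, 100]
    - [0, 0, -0.28, 0.06, -0.06, 0.04, 100]
    - [0, 0, -0.42, 0.09, -0.09, 0.06, 100]
    - [0, 0, -0.56, 0.12, -0.12, 0.09, 100]
    - [0, 0, -0.7, 0.15, -0.15, 0.12, 100]

```text
time: 2.65
tool_pos: [0.2828, 0.3842, 0.3241]
ee_rot: [-3.141, 0.0, 2.189]
wrist_force: [0.5, 1.1, 0.4]
width: 0.0938
finger_force: 0.0
```

apply_moves:
  commands:
    - [0, 0, -0.11, 0.035, -0.035, 0.005, 100]
    - [0, 0, -0.22, 0.07, -0.07, 0.01, 100]
    - [0, 0, -0.33, 0.105, -0.105, 0.015, 100]
    - [0, 0, -0.435, 0.14, -0.14, 0.02, 100]
    - [0, 0, -0.435, 0.17, -0.17, 0.024, 100]

```text
time: 3.15
tool_pos: [0.4535, 0.2136, 0.3477]
ee_rot: [3.141, 0.0, 1.757]
wrist_force: [-0.7, 1.1, -0.3]
width: 0.094
finger_force: 0.0
```

The crop shows the pink cylinder with two grey bands and white caps left of the yellow look-alike. The choice is confirmed. Next is the wrist view of the clamp.

```bash
python3 - <<'E'
from h import *
s=snapshot("wrist");save(s,"w1")
R,t,*_=cam(s);print("cam",np.round(-R.T@t,3),np.round(R[2],2),s["vertical_fov"])
for q,z in {"seat":.012,"clamp":0,"handle":.105,"wheel":.0}.items():
    print(q,[(np.round(d["pixel"]).astype(int).tolist(),round(d["score"],2),np.round(back(s,d["pixel"],z)[:2],3).tolist()) for d in place_of("wrist",q)[:2]])
E
```

```text
cam [0.438 0.292 0.529] [ 0.05 -0.27 -0.96] 65.30539001768629
seat [([335, 170], 0.86, [0.536, 0.225])]
clamp [([337, 250], 0.83, [0.573, 0.089])]
handle [([272, 300], 0.93, [0.471, 0.034])]
wheel [([206, 356], 0.71, [0.376, -0.172]), ([339, 249], 0.64, [0.576, 0.09])]
```

View pics/w1.png

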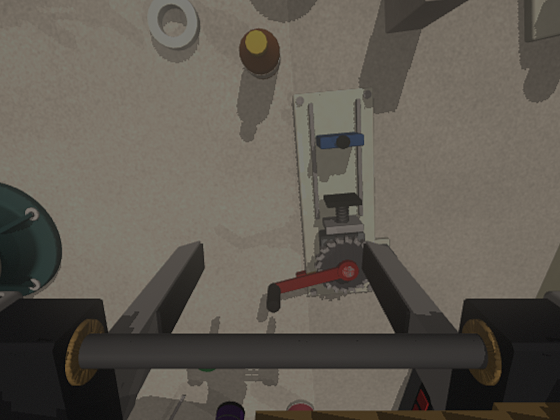

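The wrist view shows the far plate corners near (295,97) and (371,89), the blue stop at (341,140), the pad at (342,200), the red hub at (348,271) and the black handle at (273,297). I'll zoom in for accuracy.

```bash
python3 - <<'E'
import cv2
im=cv2.imread("pics/w1.png")[80:320,250:400]
im=cv2.convertScaleAbs(im,alpha=1.6)
im=cv2.resize(im,None,fx=2.5,fy=2.5,interpolation=2)
cv2.imwrite("pics/w1c.png",im)
E
```

```text
(no output)
```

View pics/w1c.png

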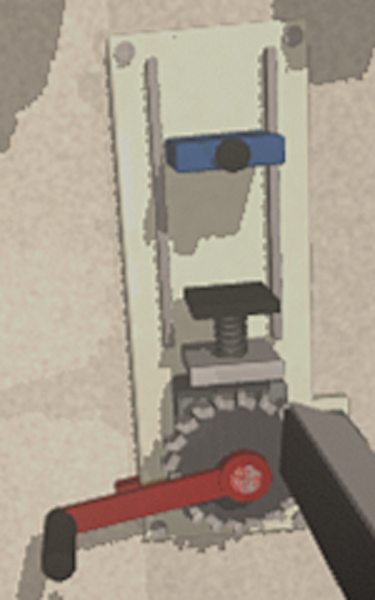

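```bash
cat >> h.py <<'E'
def fitclamp(s):
    from scipy.optimize import least_squares
    # clamp (x,y,z) or None -> pixel in crop
    c=lambda u,v:np.array([250+u/2.5,80+v/2.5])
    L=[((-.032,None,.022),c(158,60)),((-.032,None,.022),c(172,340)),((.032,None,.022),c(264,48)),((.032,None,.022),c(271,335)),
       ((-.06,None,.012),c(109,37)),((.06,None,.012),c(307,22)),((-.025,.106,.025),c(184,290)),((.025,.106,.025),c(276,284)),((-.025,.106,.075),c(193,316)),((.025,.106,.075),c(280,310)),((0,0,.09),c(246,478))]
    def r(p,full=False):
        o=[];ca,sa=np.cos(p[2]),np.sin(p[2])
        for (x,y,z),px in L:
            w=back(s,px,z)[:2]-p[:2]; q=np.array([ca*w[0]+sa*w[1],-sa*w[0]+ca*w[1]])
            o+=[q[0]-x]+([q[1]-y] if y is not None else [])
        return np.array(o)
    f=least_squares(r,[.57,.09,.19],loss="soft_l1",f_scale=.002)
    return f.x,r(f.x)
E
python3 - <<'E'
from h import *
s=snapshot("wrist")
p,r=fitclamp(s);print(np.round(p,4),np.round(r*1000,1))
x,y,a=p;w=lambda u,v:np.round([x+u*np.cos(a)-v*np.sin(a),y+u*np.sin(a)+v*np.cos(a)],4)
print("seat",w(0,.141))
hp=place_of("wrist","handle")[0]["pixel"];h=back(s,hp,.105)[:2]-p[:2]
hc=np.array([np.cos(a)*h[0]+np.sin(a)*h[1],-np.sin(a)*h[0]+np.cos(a)*h[1]])
print("handle clamp",hc,np.hypot(*hc),"lever",np.arctan2(hc[1],-hc[0]))
print(get_obs()["joint_positions"])
E
```

```text
[0.5743 0.0896 0.2749] [ 0.4 -1.  -1.2 -1.1  1.  -1.3  1.1  1.2  9.1  0.1  0.2 -2.  -0.  -2.7
 -0.3  6.9]
seat [0.5361 0.2253]
handle clamp [-0.11675092 -0.02352879] 0.11909820564394784 lever -0.19886611944617447
[ 3.33949623e-01 -7.58744146e-03  1.18918505e+00  4.08835120e-04
  1.95972091e+00  1.43125482e-01]
```

apply_moves:
  commands:
    - [0, 0, 0, 0.01, -0.045, 0, 100]
    - [0, 0, 0, 0.02, -0.09, 0, 100]
    - [0, 0, 0, 0.03, -0.135, 0, 100]
    - [0, 0, 0, 0.04, -0.18, 0, 100]
    - [0, 0, 0, 0.05, -0.225, 0, 100]

```text
time: 4.0
tool_pos: [0.5018, -0.0093, 0.3477]
ee_rot: [3.14, 0.0, 1.763]
wrist_force: [0.5, 0.2, 0.7]
width: 0.0941
finger_force: 0.0
```

apply_moves:
  commands:
    - [0, 0, 0, 0.01, -0.045, 0, 100]
    - [0, 0, 0, 0.02, -0.09, 0, 100]
    - [0, 0, 0, 0.03, -0.135, 0, 100]
    - [0, 0, 0, 0.04, -0.18, 0, 100]
    - [0, 0, 0, 0.05, -0.225, -0.02, 100]

```text
time: 4.5
tool_pos: [0.5535, -0.2345, 0.3308]
ee_rot: [3.136, 0.004, 1.763]
wrist_force: [1.1, -0.0, 1.1]
width: 0.0941
finger_force: 0.0
```

```bash
python3 - <<'E'
from h import *
s=snapshot("wrist");save(s,"w2")
print(np.round(get_obs()["tool_pos"],4), get_obs().keys())
for d in place_of("wrist","fresh_center")[:3]:
    print(np.round(d["pixel"]),round(d["score"],2),np.round(back(s,d["pixel"],.05),4), s["pixels"][int(d["pixel"][1]),int(d["pixel"][0])])
for d in masks_of("wrist","fresh_center")[:3]: print(d["extent"],round(d["score"],2))
import bench;print([n for n in dir(bench) if "grip" in n.lower()])
E
```

```text
[ 0.5527 -0.2409  0.3225] dict_keys(['time', 'joint_positions', 'qvel', 'joint_torque', 'tool_pos', 'ee_rot', 'wrist_force', 'wrist_torque', 'finger_force', 'width'])
[296. 198.] 0.73 [ 0.5802 -0.2671  0.05  ] [137 136 128]
[277. 260.] 0.68 [ 0.5716 -0.3691  0.05  ] [135 123  57]
[279.0, 172.5, 317.5, 226.6] 0.61
[256.0, 228.6, 297.0, 294.8] 0.58
['grip_point_offset']
```

View pics/w2.png

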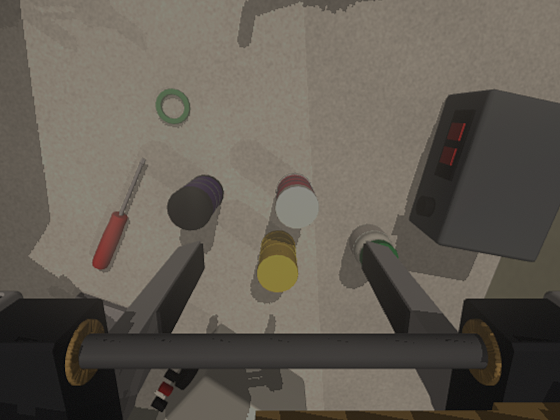

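The picture shows the white cap of the fresh canister centred at about (297,208), yellow cap at (278,271), violet at (190,208). I'll measure the cap top at z = 0.1.

```bash
python3 - <<'E'
from h import *
s=snapshot("wrist")
for px in ((297,208),(276.3,208),(318,208),(297,187),(297,228.5)): print(px,np.round(back(s,px,.1),4))
import bench;print(bench.grip_point_offset)
d=masks_of("wrist","fresh_center")[0]["mask"];m=d.astype(np.uint8)
hsv=cv2.cvtColor(s["pixels"],cv2.COLOR_RGB2HSV)
m&=(hsv[...,1]<50).astype(np.uint8)
c=max(cv2.findContours(m,0,2)[0],key=cv2.contourArea);e=cv2.fitEllipse(cv2.convexHull(c));print(e,back(s,e[0],.1))
print(np.round(get_obs()["tool_pos"],4))
E
```

```text
(297, 208) [ 0.5744 -0.2644  0.1   ]
(276.3, 208) [ 0.5483 -0.2694  0.1   ]
(318, 208) [ 0.6009 -0.2594  0.1   ]
(297, 187) [ 0.569  -0.2375  0.1   ]
(297, 228.5) [ 0.5799 -0.2917  0.1   ]
0.0188
((299.9683837890625, 208.89051818847656), (43.80461502075195, 44.213069915771484), 73.31593322753906) [ 0.57838319 -0.26487893  0.1       ]
[ 0.5523 -0.2326  0.3274]
```

apply_moves:
  commands:
    - [0, 0, 0.085, 0.023, -0.03, 0, 100]
    - [0, 0, 0.085, 0.023, -0.03, -0.04, 100]
    - [0, 0, 0.085, 0.023, -0.03, -0.08, 100]
    - [0, 0, 0.085, 0.023, -0.03, -0.12, 100]
    - [0, 0, 0.085, 0.023, -0.03, -0.16, 100]

```text
time: 5.25
tool_pos: [0.576, -0.2617, 0.168]
ee_rot: [3.139, 0.002, 1.848]
wrist_force: [0.5, -0.2, 0.0]
width: 0.0941
finger_force: 0.0
```

apply_moves:
  commands:
    - [0, 0, 0, 0, 0, -0.03, 100]
    - [0, 0, 0, 0, 0, -0.06, 100]
    - [0, 0, 0, 0, 0, -0.09, 100]
    - [0, 0, 0, 0, 0, -0.107, 100]
    - [0, 0, 0, 0, 0, -0.107, 100]

```text
time: 5.75
tool_pos: [0.5741, -0.2608, 0.0585]
ee_rot: [-3.139, -0.003, 1.848]
wrist_force: [0.2, 0.3, 1.1]
width: 0.0941
finger_force: 0.0
```

apply_moves:
  commands:
    - [0, 0, 0, 0, 0, 0, 40]
    - [0, 0, 0, 0, 0, 0, 40]
    - [0, 0, 0, 0, 0, 0, 40]
    - [0, 0, 0, 0, 0, 0, 40]
    - [0, 0, 0, 0, 0, 0, 40]

```text
time: 6.25
tool_pos: [0.5769, -0.2643, 0.0619]
ee_rot: [3.137, 0.002, 1.845]
wrist_force: [0.1, -1.4, -1.6]
width: 0.0574
finger_force: 30.4
```

Gripped at 57.4 mm, matching the 58 mm canister. I'll lift it and carry it over.

apply_moves:
  commands:
    - [0, 0, 0, 0, 0, 0.02, 40]
    - [0, 0, 0, 0, 0, 0.055, 40]
    - [0, 0, 0, 0, 0, 0.09, 40]
    - [0, 0, 0, 0, 0, 0.125, 40]
    - [0, 0, 0, 0, 0, 0.16, 40]

```text
time: 6.75
tool_pos: [0.5741, -0.264, 0.22]
ee_rot: [-3.139, -0.002, 1.844]
wrist_force: [0.6, 0.6, -3.9]
width: 0.057
finger_force: 29.9
```

apply_moves:
  commands:
    - [0, 0, 0, -0.003, 0.03, 0, 40]
    - [0, 0, 0, -0.007, 0.07, 0, 40]
    - [0, 0, 0, -0.011, 0.11, 0, 40]
    - [0, 0, 0, -0.015, 0.15, 0, 40]
    - [0, 0, 0, -0.019, 0.19, 0, 40]

```text
time: 7.25
tool_pos: [0.5548, -0.0728, 0.2188]
ee_rot: [-3.139, -0.001, 1.844]
wrist_force: [1.1, -0.7, -4.3]
width: 0.0575
finger_force: 30.0
```

apply_moves:
  commands:
    - [0, 0, 0, -0.003, 0.04, 0, 40]
    - [0, 0, 0, -0.007, 0.08, 0, 40]
    - [0, 0, 0, -0.011, 0.12, 0, 40]
    - [0, 0, 0, -0.015, 0.16, 0, 40]
    - [0, 0, 0, -0.019, 0.2, 0, 40]

```text
time: 7.75
tool_pos: [0.5359, 0.127, 0.2189]
ee_rot: [-3.139, -0.0, 1.844]
wrist_force: [1.4, -0.1, -3.7]
width: 0.0576
finger_force: 30.0
```

apply_moves:
  commands:
    - [0, 0, 0, -0.001, 0.04, 0, 40]
    - [0, 0, 0, -0.002, 0.075, 0, 40]
    - [0, 0, 0, -0.003, 0.1, 0, 40]
    - [0, 0, 0, -0.003, 0.1, 0, 40]
    - [0, 0, 0, -0.003, 0.1, 0, 40]

```text
time: 8.25
tool_pos: [0.5334, 0.2256, 0.2189]
ee_rot: [-3.139, 0.001, 1.846]
wrist_force: [-0.2, -0.2, -3.7]
width: 0.0576
finger_force: 30.0
```

```bash
python3 - <<'E'
from h import *
for i in range(3):
    s=snapshot("wrist");print(np.round(get_obs()["tool_pos"],4))
d=masks_of("wrist","fresh_center")
for k in d[:2]: print(k["extent"],k["score"])
s2=snapshot("scene")
a=s2["pixels"][130:330,180:400]
im=np.hstack([cv2.resize(s["pixels"],(480,360)),cv2.resize(a,(310,360))]);cv2.imwrite("pics/w3.png",im[:,:,::-1])
for c in("scene","top"):
    if c=="top":snapshot(c)
    print(c,[(back(s2 if c=="scene" else snapshot("top"),k["pixel"],.207).round(4),k["score"]) for k in place_of(c,"fresh_center")[:3]])
E
```

```text
[0.5337 0.225  0.2192]
[0.5339 0.2247 0.2196]
[0.534  0.2246 0.2199]
[226.4, 191.2, 340.6, 335.3] 0.78
scene [(array([0.5348, 0.2235, 0.207 ]), 0.71), (array([ 0.6641, -0.1933,  0.207 ]), 0.67), (array([0.6869, 0.2149, 0.207 ]), 0.19)]
top [(array([ 0.5311, -0.3144,  0.207 ]), 0.74), (array([0.4493, 0.0337, 0.207 ]), 0.73), (array([0.5431, 0.2248, 0.207 ]), 0.47)]
```

View pics/w3.png

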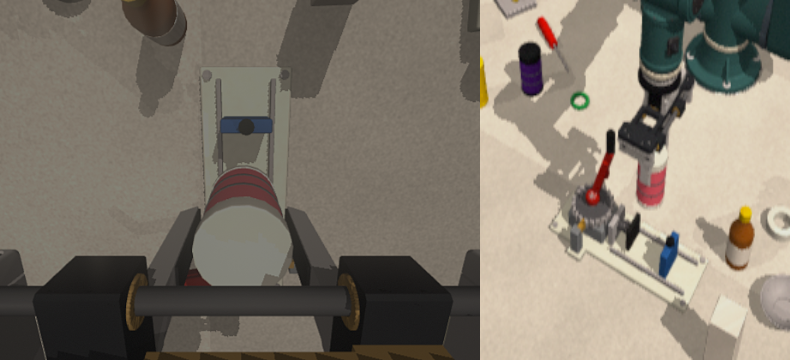

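```bash
python3 - <<'E'
from h import *
s=snapshot("wrist")
for px in ((283,279),(226.4,279),(340.6,279),(283,335)): print(px,np.round(back(s,px,.258),4))
x,y,a=.5743,.0896,.2749
w=np.array(get_obs()["tool_pos"][:2])-[x,y];print("tcp in clamp",np.cos(a)*w[0]+np.sin(a)*w[1],-np.sin(a)*w[0]+np.cos(a)*w[1])
E
```

```text
(283, 279) [0.5325 0.2291 0.258 ]
(226.4, 279) [0.506  0.2217 0.258 ]
(340.6, 279) [0.5593 0.2367 0.258 ]
(283, 335) [0.541  0.1986 0.258 ]
tcp in clamp -0.0017417494481966334 0.1418708105962073
```

apply_moves:
  commands:
    - [0, 0, 0, 0.003, -0.003, 0, 40]
    - [0, 0, 0, 0.003, -0.003, -0.03, 40]
    - [0, 0, 0, 0.003, -0.003, -0.065, 40]
    - [0, 0, 0, 0.003, -0.003, -0.1, 40]
    - [0, 0, 0, 0.003, -0.003, -0.125, 40]

```text
time: 9.35
tool_pos: [0.5389, 0.2263, 0.0986]
ee_rot: [3.133, -0.006, 1.846]
wrist_force: [-1.9, 4.0, 1.8]
width: 0.0527
finger_force: 29.9
```

apply_moves:
  commands:
    - [0, 0, 0, 0, 0, -0.005, 40]
    - [0, 0, 0, 0, 0, -0.01, 40]
    - [0, 0, 0, 0, 0, -0.015, 40]
    - [0, 0, 0, 0, 0, -0.017, 40]
    - [0, 0, 0, 0, 0, -0.017, 40]

```text
time: 9.85
tool_pos: [0.5411, 0.2136, 0.0899]
ee_rot: [3.135, 0.019, 1.843]
wrist_force: [-9.9, -23.9, 34.5]
width: 0.0518
finger_force: 34.4
```

Width fell to 52 mm and there is unexpected contact force. I'll stop and look.

```bash
python3 - <<'E'
from h import *
s=snapshot("wrist");s2=snapshot("scene");o=get_obs();print(o["tool_pos"],o["wrist_force"],o["width"])
a=s2["pixels"][170:310,220:360]
im=np.hstack([cv2.resize(s["pixels"],(420,315)),cv2.resize(a,(315,315),interpolation=2)]);cv2.imwrite("pics/w4.png",im[:,:,::-1])
E
```

```text
[0.54107443 0.21350713 0.08983366] [ -9.39853437 -24.99844617  34.28003268] 0.052057316662477655
```

View pics/w4.png

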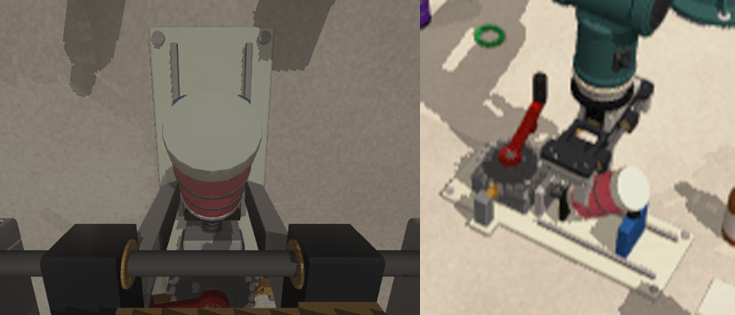

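The canister's lower edge caught on the pad's top, so it has swivelled about 45° in the grip with its top over the stop. I'll ease the load and open slightly, keeping the fingers as a cage, then regrip on the full diameter.

apply_moves:
  commands:
    - [0, 0, 0, 0.002, -0.006, 0.004, 40]
    - [0, 0, 0, 0.002, -0.008, 0.01, 40]
    - [0, 0, 0, 0.002, -0.008, 0.012, 72]
    - [0, 0, 0, 0.002, -0.008, 0.012, 72]
    - [0, 0, 0, 0.002, -0.008, 0.012, 72]

```text
time: 10.45
tool_pos: [0.539, 0.2149, 0.0897]
ee_rot: [-3.141, 0.0, 1.845]
wrist_force: [-0.2, 0.1, 0.0]
width: 0.0672
finger_force: 0.0
```

```bash
python3 - <<'E'
from h import *
s=snapshot("wrist");s2=snapshot("scene");o=get_obs();print(o["tool_pos"],o["wrist_force"],o["width"])
a=s2["pixels"][170:310,220:360]
im=np.hstack([cv2.resize(s["pixels"],(420,315)),cv2.resize(a,(315,315),interpolation=2)]);cv2.imwrite("pics/w5.png",im[:,:,::-1])
E
```

```text
[0.53872199 0.21493526 0.08938602] [-0.12793397 -0.58250712 -0.4493759 ] 0.0676065138223826
```

View pics/w5.png

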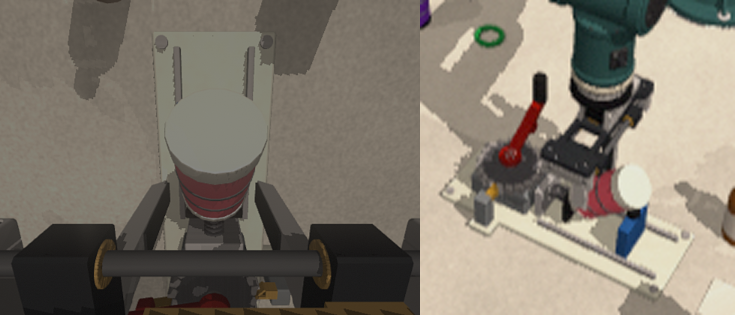

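The canister rests stably, bridging the pad and the stop, tilted with its cap (wrist view, about (288,180)) over the stop. I'll fit a cylinder model to the masks for its exact pose.

```bash
cat >> h.py <<'E'
A=.2749; CX=np.array([np.cos(A),np.sin(A),0]); CY=np.array([-np.sin(A),np.cos(A),0]); O=np.array([.5743,.0896,0])
def cyl(s,c,th):
    ax=np.array([0,0,1])*np.cos(th)+CY*np.sin(th); e=np.cross(ax,CX); a=np.linspace(0,2*np.pi,40)
    ring=.029*(np.cos(a)[:,None]*CX+np.sin(a)[:,None]*e)
    pts=np.array([proj(s,c+k*ax*.05+r) for k in(-1,1) for r in ring],np.float32)
    m=np.zeros((420,560),np.uint8);cv2.fillConvexPoly(m,cv2.convexHull(pts).round().astype(np.int32),1);return m
def poly(px): return cv2.convexHull(np.array(px,np.float32))
def fitcyl(S,M,W,x0):
    from scipy.optimize import minimize
    def cost(p):
        t=0
        for s,m,w in zip(S,M,W):
            k=cyl(s,O+p[0]*CX+p[1]*CY+np.array([0,0,p[2]]),p[3]*10)
            t+=1-((k&m)*w).sum()/max(1,((k|m)*w).sum())
        return t
    return min((minimize(cost,np.array(x0)+np.array([0,0,0,d]),method="Nelder-Mead",options=dict(initial_simplex=np.array(x0)+np.array([0,0,0,d])+np.vstack([np.zeros(4),np.eye(4)*.012]),maxiter=250)) for d in(-.02,0,.02)),key=lambda r:r.fun)
E
python3 - <<'E'
from h import *
S=[];M=[];W=[]
for c in("wrist","scene"):
    s=snapshot(c);d=masks_of(c,"fresh_center")
    for k in d[:3]: print(c,k["extent"],round(k["score"],2),k["mask"].sum())
    k=[k for k in d if c=="wrist" or k["extent"][1]>210][0]
    m=k["mask"].astype(np.uint8);w=np.ones_like(m)
    if c=="wrist": w[300:]=0
    S.append(s);M.append(m);W.append(w)
print("tcp",get_obs()["tool_pos"])
for sel in([0,1],[0],[1]):
    r=fitcyl([S[i] for i in sel],[M[i] for i in sel],[W[i] for i in sel],[0,.145,.09,.075]);print(sel,np.round(r.x,4),round(r.fun,3))
E
```

```text
wrist [221.4, 118.3, 357.6, 297.1] 0.79 18133
scene [287.0, 240.7, 321.4, 268.8] 0.76 527
scene [165.6, 160.3, 184.8, 190.5] 0.6 442
tcp [0.53882657 0.21490321 0.08976018]
[0, 1] [0.0011 0.1537 0.0942 0.0782] 0.279
[0] [0.0012 0.1538 0.0959 0.0772] 0.012
[1] [-0.0046  0.1552  0.0808  0.0585] 0.231
```

The fit is good (IoU 0.99): centre at clamp (0.001, 0.154, z 0.095), tilt 0.777 rad. I'll regrip at the centre.

apply_moves:
  commands:
    - [0, 0, 0, -0.003, 0.012, 0, 72]
    - [0, 0, 0, -0.0065, 0.023, 0, 72]
    - [0, 0, 0, -0.0065, 0.023, -0.007, 72]
    - [0, 0, 0, -0.0065, 0.023, -0.014, 72]
    - [0, 0, 0, -0.0065, 0.023, -0.014, 72]

```text
time: 11.25
tool_pos: [0.5314, 0.2375, 0.0744]
ee_rot: [-3.138, 0.0, 1.845]
wrist_force: [0.2, -0.5, -0.6]
width: 0.0679
finger_force: 0.0
```

apply_moves:
  commands:
    - [0, 0, 0, 0, 0, 0, 40]
    - [0, 0, 0, 0, 0, 0, 40]
    - [0, 0, 0, 0, 0, 0, 40]
    - [0, 0, 0, 0, 0, 0, 40]
    - [0, 0, 0, 0, 0, 0, 40]

```text
time: 11.75
tool_pos: [0.5331, 0.2376, 0.0766]
ee_rot: [3.14, 0.001, 1.844]
wrist_force: [2.7, -1.4, -1.9]
width: 0.0575
finger_force: 29.9
```

apply_moves:
  commands:
    - [0, 0, 0, 0, 0, 0.005, 40]
    - [0, 0, 0, 0, 0, 0.015, 40]
    - [0, 0, 0, 0, 0, 0.03, 40]
    - [0, 0, 0, 0, 0, 0.05, 40]
    - [0, 0, 0, 0, 0, 0.08, 40]

```text
time: 12.25
tool_pos: [0.5313, 0.2376, 0.1562]
ee_rot: [-3.138, -0.0, 1.845]
wrist_force: [0.2, 0.4, -3.7]
width: 0.0575
finger_force: 29.9
```

apply_moves:
  commands:
    - [0, 0, 0, 0, 0, 0.04, 40]
    - [0.135, 0.038, 0, 0, 0, 0.08, 40]
    - [0.27, 0.076, 0, 0, -0.04, 0.09, 40]
    - [0.405, 0.114, 0, 0, -0.08, 0.09, 40]
    - [0.54, 0.152, 0, 0, -0.12, 0.09, 40]

```text
time: 12.75
tool_pos: [0.533, 0.1164, 0.2501]
ee_rot: [3.133, -0.562, 1.851]
wrist_force: [0.8, 0.2, -4.9]
width: 0.0573
finger_force: 29.9
```

apply_moves:
  commands:
    - [0.1, 0.028, 0, 0, -0.04, 0, 40]
    - [0.208, 0.059, 0, 0, -0.08, 0, 40]
    - [0.208, 0.059, 0, 0, -0.13, 0, 40]
    - [0.208, 0.059, 0, 0, -0.18, 0, 40]
    - [0.208, 0.059, 0, 0, -0.22, 0, 40]

```text
time: 13.25
tool_pos: [0.5326, -0.1058, 0.2467]
ee_rot: [-3.141, -0.774, 1.842]
wrist_force: [0.3, 0.9, -4.1]
width: 0.0576
finger_force: 29.9
```

```bash
python3 - <<'E'
from h import *
from scipy.spatial.transform import Rotation as Ro
s=snapshot("wrist");o=get_obs();print(o["tool_pos"],o["joint_positions"],o["width"])
R=Ro.from_euler("xyz",o["ee_rot"]).as_matrix();print(R.round(3))
for k in masks_of("wrist","fresh_center")[:2]: print(k["extent"],k["score"])
s2=snapshot("scene")
cv2.imwrite("pics/w6.png",np.hstack([cv2.resize(s["pixels"],(420,315)),cv2.resize(s2["pixels"][100:300,140:340],(315,315))])[:,:,::-1])
for k in masks_of("scene","fresh_center")[:4]: print(k["extent"],k["score"])
E
```

```text
[ 0.53264057 -0.11103517  0.24531648] [-0.60774093  0.41965861  1.08197962  0.58170443  2.19441737 -0.66145488] 0.057798710799995906
[[-0.186  0.965 -0.185]
 [ 0.692  0.262  0.672]
 [ 0.697 -0.003 -0.717]]
[210.1, 173.7, 356.5, 331.5] 0.72
[212.2, 137.8, 233.7, 175.2] 0.95
[165.0, 161.5, 183.5, 193.6] 0.78
```

```bash
python3 - <<'E'
from h import *
S=[];M=[];W=[]
for c in("wrist","scene"):
    s=snapshot(c);k=masks_of(c,"fresh_center")[0]
    m=k["mask"].astype(np.uint8);w=np.ones_like(m)
    if c=="wrist": w[int(k["extent"][3])-3:]=0
    S.append(s);M.append(m);W.append(w)
g=np.array(get_obs()["tool_pos"])+[.0035,-.0126,.0135]; d=g-O;x0=[d@CX,d@CY,g[2],0.]
print(np.round(x0,4))
for sel in([0,1],[0],[1]):
    r=fitcyl([S[i] for i in sel],[M[i] for i in sel],[W[i] for i in sel],x0);print(sel,np.round(r.x,4),round(r.fun,3))
E
```

```text
[-0.0919 -0.185   0.2605  0.    ]
[0, 1] [-0.0936 -0.187   0.2601 -0.0009] 1.012
[0] [-0.0936 -0.187   0.2601 -0.0009] 0.012
[1] [-0.0919 -0.185   0.2605 -0.02  ] 1.0
```

apply_moves:
  commands:
    - [0, 0, 0, 0, 0, -0.04, 40]
    - [0, 0, 0, 0, 0, -0.08, 40]
    - [0, 0, 0, 0, 0, -0.12, 40]
    - [0, 0, 0, 0, 0, -0.16, 40]
    - [0, 0, 0, 0, 0, -0.19, 40]

```text
time: 14.15
tool_pos: [0.5319, -0.1004, 0.0541]
ee_rot: [-3.139, -0.778, 1.845]
wrist_force: [-0.1, 0.2, -3.8]
width: 0.0574
finger_force: 29.9
```

apply_moves:
  commands:
    - [0, 0, 0, 0, 0, -0.005, 40]
    - [0, 0, 0, 0, 0, -0.01, 40]
    - [0, 0, 0, 0, 0, -0.015, 40]
    - [0, 0, 0, 0, 0, -0.018, 40]
    - [0, 0, 0, 0, 0, -0.018, 40]

```text
time: 14.65
tool_pos: [0.5331, -0.1024, 0.0392]
ee_rot: [3.141, -0.776, 1.846]
wrist_force: [-0.2, 0.4, -3.6]
width: 0.0576
finger_force: 29.9
```

apply_moves:
  commands:
    - [0, 0, 0, 0, 0, -0.001, 40]
    - [0, 0, 0, 0, 0, -0.002, 40]
    - [0, 0, 0, 0, 0, -0.003, 40]
    - [0, 0, 0, 0, 0, -0.003, 40]
    - [0, 0, 0, 0, 0, -0.003, 40]

```text
time: 15.15
tool_pos: [0.5325, -0.1022, 0.0353]
ee_rot: [-3.141, -0.777, 1.844]
wrist_force: [-0.5, 0.3, -3.6]
width: 0.0571
finger_force: 29.9
```

apply_moves:
  commands:
    - [0, 0, 0, 0, 0, 0, 80]
    - [0, 0, 0, 0, 0, 0, 100]
    - [0, 0, 0, 0, 0, 0, 100]
    - [0, 0, 0, 0, 0, 0, 100]
    - [0, 0, 0, 0, 0, 0, 100]

```text
time: 15.65
tool_pos: [0.5326, -0.1022, 0.0356]
ee_rot: [-3.141, -0.777, 1.845]
wrist_force: [0.2, -1.0, 0.7]
width: 0.0929
finger_force: 0.0
```

apply_moves:
  commands:
    - [0, 0, 0, 0.005, -0.02, 0.021, 100]
    - [0, 0, 0, 0.012, -0.047, 0.05, 100]
    - [0, 0, 0, 0.019, -0.075, 0.08, 100]
    - [0, 0, 0, 0.024, -0.094, 0.12, 100]
    - [-0.144, -0.041, 0, 0.024, -0.094, 0.16, 100]

```text
time: 16.15
tool_pos: [0.5557, -0.2007, 0.1849]
ee_rot: [-3.125, -0.638, 1.828]
wrist_force: [1.1, 0.7, -1.8]
width: 0.0939
finger_force: 0.0
```

apply_moves:
  commands:
    - [-0.144, -0.041, 0, 0, 0.02, 0.03, 100]
    - [-0.288, -0.082, 0, 0, 0.04, 0.05, 100]
    - [-0.432, -0.123, 0, -0.01, 0.06, 0.05, 100]
    - [-0.576, -0.164, 0, -0.02, 0.08, 0.05, 100]
    - [-0.604, -0.171, 0, -0.02, 0.08, 0.05, 100]

```text
time: 16.65
tool_pos: [0.5347, -0.1109, 0.2478]
ee_rot: [3.138, 0.003, 1.852]
wrist_force: [-0.4, 0.6, 0.4]
width: 0.0941
finger_force: 0.0
```

```bash
python3 - <<'E'
from h import *
for i in range(4): s=snapshot("wrist")
k=masks_of("wrist","fresh_center")[:3]
for q in k: print(q["extent"],round(q["score"],2))
o=get_obs();print(o["tool_pos"],o["ee_rot"])
m=k[0]["mask"].astype(np.uint8);w=np.ones_like(m)
d=np.array([.536,-.1148,.05])-O
r=fitcyl([s],[m],[w],[d@CX,d@CY,.05,0.]);print(np.round(r.x,4),r.fun,(O+r.x[0]*CX+r.x[1]*CY).round(4))
E
```

```text
[255.6, 153.3, 310.8, 221.9] 0.85
[231.6, 324.2, 278.6, 414.0] 0.68
[ 0.53690821 -0.11745035  0.24464183] [-3.14149301e+00 -9.89267545e-04  1.84325723e+00]
[-0.0926 -0.1894  0.0416 -0.0005] 0.019500513171399225 [ 0.5366 -0.1178  0.    ]
```

Canister stands upright again at (0.536,-0.116), directly under the tool. Regrasping.

apply_moves:
  commands:
    - [0, 0, 0, 0, 0.001, -0.04, 100]
    - [0, 0, 0, 0, 0.001, -0.08, 100]
    - [0, 0, 0, 0, 0.001, -0.12, 100]
    - [0, 0, 0, 0, 0.001, -0.15, 100]
    - [0, 0, 0, 0, 0.001, -0.182, 100]

```text
time: 17.4
tool_pos: [0.5365, -0.1173, 0.0606]
ee_rot: [-3.141, -0.002, 1.841]
wrist_force: [0.9, -0.5, -0.3]
width: 0.0939
finger_force: 0.0
```

apply_moves:
  commands:
    - [0, 0, 0, 0, 0, 0, 100]
    - [0, 0, 0, 0, 0, 0, 40]
    - [0, 0, 0, 0, 0, 0, 40]
    - [0, 0, 0, 0, 0, 0, 40]
    - [0, 0, 0, 0, 0, 0, 40]

```text
time: 17.9
tool_pos: [0.5377, -0.1156, 0.0652]
ee_rot: [3.138, 0.002, 1.845]
wrist_force: [-0.1, 0.7, 0.2]
width: 0.0654
finger_force: 0.0
```

apply_moves:
  commands:
    - [0, 0, 0, 0, 0, 0.02, 40]
    - [0, 0, 0, 0, 0, 0.055, 40]
    - [0, 0, 0, 0, 0, 0.09, 40]
    - [0, 0, 0, 0, 0, 0.125, 40]
    - [0, 0, 0, 0, 0, 0.16, 40]

```text
time: 18.4
tool_pos: [0.5359, -0.1148, 0.2243]
ee_rot: [3.141, -0.0, 1.845]
wrist_force: [0.9, 0.1, -4.4]
width: 0.0574
finger_force: 30.0
```

apply_moves:
  commands:
    - [0, 0, 0, 0, 0.03, 0, 40]
    - [0, 0, 0, 0, 0.07, 0, 40]
    - [0, 0, 0, 0, 0.11, 0, 40]
    - [0, 0, 0, 0, 0.15, 0, 40]
    - [0, 0, 0, 0, 0.19, 0, 40]

```text
time: 18.9
tool_pos: [0.5358, 0.0765, 0.223]
ee_rot: [3.141, 0.0, 1.845]
wrist_force: [1.1, 0.2, -4.1]
width: 0.0573
finger_force: 30.0
```

apply_moves:
  commands:
    - [0, 0, 0, 0, 0.04, 0, 40]
    - [0, 0, 0, 0, 0.08, 0, 40]
    - [0, 0, 0, 0, 0.12, 0, 40]
    - [0, 0, 0, 0, 0.145, 0, 40]
    - [0, 0, 0, 0, 0.152, 0, 40]

```text
time: 19.4
tool_pos: [0.5355, 0.2298, 0.2225]
ee_rot: [-3.141, -0.001, 1.849]
wrist_force: [-0.0, -0.2, -4.9]
width: 0.0576
finger_force: 30.0
```

```bash
python3 - <<'E'
from h import *
for i in range(4): s=snapshot("wrist")
q=masks_of("wrist","fresh_center")[0];print(q["extent"],q["score"])
o=get_obs();print(o["tool_pos"],o["ee_rot"],o["width"],o["finger_force"])
m=q["mask"].astype(np.uint8);w=np.ones_like(m);w[int(q["extent"][3])-3:]=0
g=np.array(o["tool_pos"]);d=g-O
for z in(0,.01):
  r=fitcyl([s],[m],[w],[d@CX,d@CY,g[2]-.012+z,0.]);print(np.round([d@CX,d@CY,g[2]],4),np.round(r.x,4),r.fun)
pl=masks_of("wrist","clamp")[:2]
for k in pl: print(k["extent"],k["score"])
save(s,"w7")
E
```

```text
[232.1, 184.0, 335.7, 321.8] 0.81
[0.53661227 0.22557458 0.2232261 ] [3.14110684e+00 1.09252545e-03 1.84374614e+00] 0.05725540010939937 29.970459043979645
[0.0006 0.1411 0.2232] [-0.0003  0.1384  0.1902  0.002 ] 0.013254923924204243
[0.0006 0.1411 0.2232] [-0.0002  0.1381  0.1896  0.0016] 0.014488689474668193
[215.6, 81.1, 342.5, 332.2] 0.82
```

Held upright (tilt about 0.02 rad), centre at clamp y 0.138. From the resting contacts earlier, the pad is at about 0.105 and the stop at about 0.185, so I'll aim at 0.145 and go down in stages.

apply_moves:
  commands:
    - [0, 0, 0, -0.002, 0.006, 0, 40]
    - [0, 0, 0, -0.002, 0.006, -0.02, 40]
    - [0, 0, 0, -0.002, 0.006, -0.04, 40]
    - [0, 0, 0, -0.002, 0.006, -0.05, 40]
    - [0, 0, 0, -0.002, 0.006, -0.05, 40]

```text
time: 20.2
tool_pos: [0.5334, 0.2322, 0.1712]
ee_rot: [-3.138, 0.0, 1.844]
wrist_force: [0.1, -0.2, -4.2]
width: 0.0573
finger_force: 30.0
```

```bash
python3 - <<'E'
from h import *
for i in range(2): s=snapshot("wrist")
q=masks_of("wrist","fresh_center")[0];print(q["extent"],q["score"])
o=get_obs();print(o["tool_pos"],o["ee_rot"],o["width"],o["wrist_force"])
m=q["mask"].astype(np.uint8);w=np.ones_like(m);w[int(q["extent"][3])-3:]=0
g=np.array(o["tool_pos"]);d=g-O
r=fitcyl([s],[m],[w],[d@CX,d@CY,g[2]-.033,0.]);print(np.round([d@CX,d@CY,g[2]],4),np.round(r.x,4),r.fun)
b=cv2.inRange(cv2.cvtColor(s["pixels"],cv2.COLOR_RGB2HSV),(95,90,30),(130,255,255))[:250];n,l,st,c=cv2.connectedComponentsWithStats(b)
i=1+np.argmax(st[1:,4]);x,y,ww,h,_=st[i];print("stop bbox",st[i])
for px in((x,y+h),(x+ww,y+h),(x+ww/2,y+h),(x+ww/2,y)):
    for z in(.012,.086): w3=back(s,px,z)-O;print(px,z,np.round([w3@CX,w3@CY],4))
E
```

```text
[230.3, 186.5, 336.1, 319.7] 0.56
[0.53518838 0.23290702 0.17462773] [3.13855901e+00 1.23662820e-04 1.84476550e+00] 0.05729433945911358 [ 0.72130858 -0.27304993 -2.6564611 ]
[0.0013 0.1485 0.1746] [-0.0006  0.1448  0.1398  0.002 ] 0.013650913199020898
stop bbox [292 152  28  18 423]
(np.int32(292), np.int32(170)) 0.012 [0.0091 0.1734]
(np.int32(292), np.int32(170)) 0.086 [0.007  0.1853]
(np.int32(320), np.int32(170)) 0.012 [0.0384 0.1733]
(np.int32(320), np.int32(170)) 0.086 [0.03   0.1853]
(np.float64(306.0), np.int32(170)) 0.012 [0.0238 0.1733]
(np.float64(306.0), np.int32(170)) 0.086 [0.0185 0.1853]
(np.float64(306.0), np.int32(152)) 0.012 [0.0234 0.192 ]
(np.float64(306.0), np.int32(152)) 0.086 [0.0183 0.2   ]
```

Stop face at 0.185 is confirmed and the canister is centred at 0.145, leaving about 10 mm either side. Descending.

apply_moves:
  commands:
    - [0, 0, 0, 0, 0, -0.012, 40]
    - [0, 0, 0, 0, 0, -0.024, 40]
    - [0, 0, 0, 0, 0, -0.036, 40]
    - [0, 0, 0, 0, 0, -0.048, 40]
    - [0, 0, 0, 0, 0, -0.055, 40]

```text
time: 20.85
tool_pos: [0.5335, 0.2325, 0.1159]
ee_rot: [-3.139, 0.0, 1.845]
wrist_force: [0.6, -1.0, -4.2]
width: 0.0577
finger_force: 30.0
```

apply_moves:
  commands:
    - [0, 0, 0, 0, 0, -0.004, 40]
    - [0, 0, 0, 0, 0, -0.009, 40]
    - [0, 0, 0, 0, 0, -0.014, 40]
    - [0, 0, 0, 0, 0, -0.018, 40]
    - [0, 0, 0, 0, 0, -0.018, 40]

```text
time: 21.35
tool_pos: [0.5342, 0.2327, 0.0997]
ee_rot: [-3.141, 0.0, 1.845]
wrist_force: [-0.8, -0.6, -3.4]
width: 0.0576
finger_force: 30.0
```

apply_moves:
  commands:
    - [0, 0, 0, 0, 0, -0.001, 40]
    - [0, 0, 0, 0, 0, -0.002, 40]
    - [0, 0, 0, 0, 0, -0.003, 40]
    - [0, 0, 0, 0, 0, -0.004, 40]
    - [0, 0, 0, 0, 0, -0.004, 40]

```text
time: 21.85
tool_pos: [0.5345, 0.2328, 0.0962]
ee_rot: [3.141, 0.0, 1.845]
wrist_force: [0.3, 0.3, -3.5]
width: 0.0574
finger_force: 30.0
```

apply_moves:
  commands:
    - [0, 0, 0, 0, 0, -0.0007, 40]
    - [0, 0, 0, 0, 0, -0.0014, 40]
    - [0, 0, 0, 0, 0, -0.002, 40]
    - [0, 0, 0, 0, 0, -0.002, 40]
    - [0, 0, 0, 0, 0, -0.002, 40]

```text
time: 22.35
tool_pos: [0.5345, 0.2328, 0.0943]
ee_rot: [3.141, 0.0, 1.845]
wrist_force: [0.9, -0.1, -4.1]
width: 0.0575
finger_force: 30.0
```

apply_moves:
  commands:
    - [0, 0, 0, 0, 0, -0.001, 40]
    - [0, 0, 0, 0, 0, -0.002, 40]
    - [0, 0, 0, 0, 0, -0.003, 40]
    - [0, 0, 0, 0, 0, -0.004, 40]
    - [0, 0, 0, 0, 0, -0.004, 40]

```text
time: 22.85
tool_pos: [0.5349, 0.2326, 0.0928]
ee_rot: [3.139, 0.001, 1.845]
wrist_force: [-2.4, -2.3, 5.5]
width: 0.0573
finger_force: 30.0
```

apply_moves:
  commands:
    - [0, 0, 0, 0, 0, 0.002, 40]
    - [0, 0, 0, 0, 0, 0.002, 70]
    - [0, 0, 0, 0, 0, 0.002, 100]
    - [0, 0, 0, 0, 0, 0.002, 100]
    - [0, 0, 0, 0, 0, 0.002, 100]

```text
time: 23.35
tool_pos: [0.5347, 0.2329, 0.0924]
ee_rot: [3.14, 0.0, 1.845]
wrist_force: [0.4, 0.1, 0.1]
width: 0.0857
finger_force: 0.0
```

apply_moves:
  commands:
    - [0, 0, 0, 0, 0, 0.02, 100]
    - [0, 0, 0, 0, 0, 0.05, 100]
    - [0, 0, 0, 0, 0, 0.08, 100]
    - [0, 0, 0, 0, 0, 0.12, 100]
    - [0, 0, 0, 0, 0, 0.16, 100]

```text
time: 23.85
tool_pos: [0.5342, 0.2327, 0.2533]
ee_rot: [3.141, 0.0, 1.845]
wrist_force: [-0.2, 0.2, -0.1]
width: 0.0939
finger_force: 0.0
```

```bash
python3 - <<'E'
from h import *
for i in range(3): s=snapshot("wrist")
q=masks_of("wrist","fresh_center")[0];print(q["extent"],q["score"])
o=get_obs();print(o["tool_pos"],o["ee_rot"],o["width"],o["wrist_force"])
m=q["mask"].astype(np.uint8);w=np.ones_like(m)
r=fitcyl([s],[m],[w],[0,.145,.062,0.]);print(np.round(r.x,4),r.fun)
h=place_of("wrist","handle")
t=snapshot("top");
for n,ss in(("wrist",s),("top",t)):
  for k in place_of(n,"handle")[:2]:
    v=back(ss,k["pixel"],.105)-O;print(n,k["score"],np.round([v@CX,v@CY,np.hypot(v[0],v[1]),np.arctan2(v@CY,-v@CX)],4))
save(s,"w8")
E
```

```text
Traceback (most recent call last):
IndexError: list index out of range
```

apply_moves:
  commands:
    - [0, 0, 0, -0.02, -0.005, 0.03, 100]
    - [0, 0, 0, -0.04, -0.01, 0.06, 100]
    - [0, 0, 0, -0.06, -0.015, 0.09, 50]
    - [0, 0, 0, -0.06, -0.015, 0.09, 0]
    - [0, 0, 0, -0.06, -0.015, 0.09, 0]

```text
time: 24.55
tool_pos: [0.4745, 0.2179, 0.3412]
ee_rot: [3.141, 0.0, 1.845]
wrist_force: [0.9, -0.8, -1.2]
width: 0.0733
finger_force: 0.0
```

```bash
python3 - <<'E'
from h import *
for i in range(3): s=snapshot("wrist")
save(s,"w8")
o=get_obs();print(o["tool_pos"],o["ee_rot"],o["width"],o["wrist_force"])
for q in masks_of("wrist","fresh_center")[:2]:
    print(q["extent"],q["score"])
    m=q["mask"].astype(np.uint8);w=np.ones_like(m)
    r=fitcyl([s],[m],[w],[0,.145,.062,0.]);print(np.round(r.x,4),r.fun)
t=snapshot("top");
for n,ss in(("wrist",s),("top",t)):
  for k in place_of(n,"handle")[:2]:
    v=back(ss,k["pixel"],.105)-O;print(n,k["score"],np.round([v@CX,v@CY,np.hypot(v[0],v[1]),np.arctan2(v@CY,-v@CX)],4))
E
```

```text
[0.47448597 0.21769974 0.33901391] [-3.13704498e+00  5.94630723e-04  1.84491079e+00] 0.061270129093943644 [ 0.3869657  -0.43240105 -0.56690879]
[307.4, 153.6, 358.3, 207.4] 0.59
[ 0.0037  0.1426  0.0464 -0.0012] 0.018398806563898584
wrist 0.76 [-0.1145 -0.0192  0.1161 -0.1663]
top 0.73 [-0.1141 -0.0243  0.1166 -0.2099]
top 0.71 [0.0704 0.3329 0.3403 1.7792]
```

View pics/w8.png

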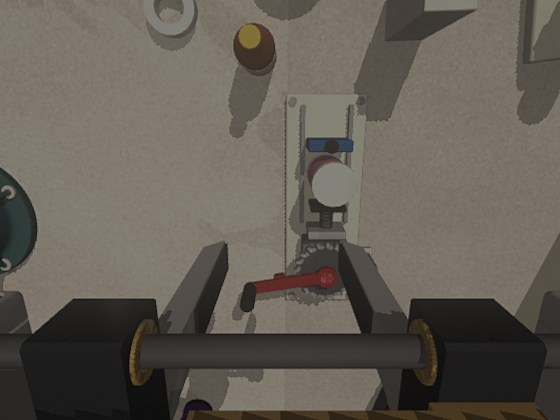

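The canister stands upright (cap at (333,185)) between pad and stop, and the lever handle is at (248,297). Next I turn the tool so the fingers straddle the handle along its swing.

apply_moves:
  commands:
    - [0, 0, -0.145, 0, -0.036, -0.005, 55]
    - [0, 0, -0.29, -0.001, -0.072, -0.01, 55]
    - [0, 0, -0.435, -0.002, -0.108, -0.02, 55]
    - [0, 0, -0.58, -0.003, -0.144, -0.04, 55]
    - [0, 0, -0.725, -0.003, -0.18, -0.06, 55]

```text
time: 25.4
tool_pos: [0.4716, 0.0365, 0.2818]
ee_rot: [3.14, -0.0, 1.114]
wrist_force: [0.6, -1.3, -0.1]
width: 0.0518
finger_force: 0.0
```

apply_moves:
  commands:
    - [0, 0, -0.145, 0, 0, -0.02, 55]
    - [0, 0, -0.29, 0, 0, -0.04, 55]
    - [0, 0, -0.435, 0, 0, -0.06, 55]
    - [0, 0, -0.58, 0, 0, -0.08, 55]
    - [0, 0, -0.725, 0, 0, -0.1, 55]

```text
time: 25.9
tool_pos: [0.4715, 0.0377, 0.1811]
ee_rot: [3.141, 0.001, 0.389]
wrist_force: [0.7, 0.2, -0.6]
width: 0.0517
finger_force: 0.0
```

apply_moves:
  commands:
    - [0, 0, -0.12, 0, 0, -0.01, 55]
    - [0, 0, -0.12, 0, 0, -0.02, 55]
    - [0, 0, -0.12, 0, 0, -0.02, 55]
    - [0, 0, -0.12, 0, 0, -0.02, 55]
    - [0, 0, -0.12, 0, 0, -0.02, 55]

```text
time: 26.4
tool_pos: [0.4721, 0.0378, 0.1632]
ee_rot: [3.14, -0.001, 0.276]
wrist_force: [-0.6, 0.0, 0.2]
width: 0.0518
finger_force: 0.0
```

```bash
python3 - <<'E'
from h import *
for i in range(2):s=snapshot("wrist")
save(s,"w9");o=get_obs();print(o["tool_pos"],o["ee_rot"],o["width"],o["wrist_force"],o["joint_positions"])
for n in("wrist","top"):
  ss=s if n=="wrist" else snapshot(n)
  for k in place_of(n,"handle")[:2]:
    v=back(ss,k["pixel"],.105);print(n,k["score"],np.round(k["pixel"]),v.round(4))
E
```

```text
[0.47209745 0.03784448 0.16324306] [ 3.14010461e+00 -1.36062419e-03  2.75749860e-01] 0.05171887571441426 [0.64999428 0.51162823 0.3689955 ] [-3.90611743e-02 -7.31254828e-02  1.61563272e+00 -9.93961155e-04
  1.59733090e+00  1.25595906e+00]
wrist 0.97 [276. 225.] [0.4691 0.0429 0.105 ]
wrist 0.36 [258.  81.] [0.5654 0.0817 0.105 ]
top 0.38 [292. 220.] [0.4674 0.0384 0.105 ]
```

apply_moves:
  commands:
    - [0, 0, 0, 0, 0.002, -0.02, 55]
    - [0, 0, 0, 0, 0.002, -0.04, 55]
    - [0, 0, 0, 0, 0.002, -0.06, 55]
    - [0, 0, 0, 0, 0.002, -0.068, 55]
    - [0, 0, 0, 0, 0.002, -0.068, 32]

```text
time: 27.15
tool_pos: [0.4707, 0.0399, 0.0932]
ee_rot: [3.141, 0.003, 0.275]
wrist_force: [-0.6, -0.6, 0.7]
width: 0.0468
finger_force: 0.0
```

apply_moves:
  commands:
    - [0, 0, 0, 0, 0, 0, 32]
    - [0, 0, 0, 0, 0, 0, 32]
    - [0, 0, 0, 0, 0, 0, 32]
    - [0, 0, 0, 0, 0, 0, 32]
    - [0, 0, 0, 0, 0, 0, 32]

```text
time: 27.65
tool_pos: [0.4718, 0.0398, 0.0948]
ee_rot: [3.14, -0.0, 0.275]
wrist_force: [-0.7, -0.1, -0.7]
width: 0.0298
finger_force: 0.0
```

```bash
cat >> h.py <<'E'
def tgt(th): # TCP world xy for lever angle
    return (O-.115*np.cos(th)*CX+.115*np.sin(th)*CY)[:2]
E
python3 - <<'E'
from h import *
o=get_obs();p=o["tool_pos"];v=p-O;print(p,o["width"],o["wrist_force"],o["finger_force"],np.arctan2(v@CY,-v@CX))
b=tgt(-.19)
for t in np.arange(-.42,.43,.06): print(round(t,2),(tgt(t)).round(4))
E
```

```text
[0.47180354 0.03982669 0.09475813] 0.02984152220624071 [-0.67647878 -0.13350888 -0.68950977] 0.0 -0.17716948656968862
-0.42 [0.486 0.016]
-0.36 [0.4817 0.0214]
-0.3 [0.4778 0.0271]
-0.24 [0.4742 0.033 ]
-0.18 [0.471  0.0391]
-0.12 [0.4682 0.0454]
-0.06 [0.4657 0.0518]
0.0 [0.4636 0.0584]
0.06 [0.4619 0.0651]
0.12 [0.4607 0.0719]
0.18 [0.4598 0.0787]
0.24 [0.4594 0.0856]
0.3 [0.4593 0.0925]
0.36 [0.4597 0.0994]
0.42 [0.4605 0.1062]
```

apply_moves:
  commands:
    - [0, 0, 0, 0.003, -0.006, 0, 32]
    - [0, 0, 0, 0.0065, -0.0122, 0, 32]
    - [0, 0, 0, 0.0107, -0.018, 0, 32]
    - [0, 0, 0, 0.0148, -0.0235, 0, 32]
    - [0, 0, 0, 0.0148, -0.0235, 0, 32]

```text
time: 28.15
tool_pos: [0.487, 0.0153, 0.0942]
ee_rot: [3.14, 0.0, 0.274]
wrist_force: [-0.5, 0.4, 0.1]
width: 0.0302
finger_force: 0.0
```

apply_moves:
  commands:
    - [0, 0, 0, -0.0082, 0.0111, 0, 32]
    - [0, 0, 0, -0.015, 0.0231, 0, 32]
    - [0, 0, 0, -0.0203, 0.0358, 0, 32]
    - [0, 0, 0, -0.0241, 0.0491, 0, 32]
    - [0, 0, 0, -0.0262, 0.0627, 0, 32]

```text
time: 28.65
tool_pos: [0.4588, 0.0797, 0.0942]
ee_rot: [3.139, 0.002, 0.276]
wrist_force: [-3.4, -7.2, -0.1]
width: 0.0303
finger_force: 2.8
```

apply_moves:
  commands:
    - [0, 0, 0, -0.0005, 0.0138, 0, 32]
    - [0, 0, 0, 0.0003, 0.0206, 0, 32]
    - [0, 0, 0, 0.0007, 0.0275, 0, 32]
    - [0, 0, 0, 0.0007, 0.0275, 0, 32]
    - [0, 0, 0, 0.0007, 0.0275, 0, 32]

```text
time: 29.15
tool_pos: [0.4612, 0.1072, 0.0945]
ee_rot: [3.141, -0.001, 0.276]
wrist_force: [0.2, -0.2, -0.5]
width: 0.0301
finger_force: 0.0
```

```bash
cat > st.py <<'E'
from h import *
s=snapshot("wrist");o=get_obs();p=o["tool_pos"];v=p-O
f=[]
for i in range(4): snapshot("wrist"); f.append(get_obs()["wrist_force"])
f=np.array(f);print(p.round(4),"tcp ang",round(float(np.arctan2(v@CY,-v@CX)),3),"F along CY",(f@CY).round(2),(f@CX).round(2))
for k in place_of("wrist","handle")[:1]:
    w=back(s,k["pixel"],.105)-O;print("handle",k["score"],round(float(np.arctan2(w@CY,-w@CX)),3))
E
python3 st.py
```

```text
[0.4612 0.1068 0.0945] tcp ang 0.426 F along CY [ 0.71 -0.83 -0.05 -0.06] [0.96 0.3  0.08 0.23]
handle 0.94 0.406
```

apply_moves:
  commands:
    - [0, 0, 0, -0.0012, -0.0137, 0, 32]
    - [0, 0, 0, -0.0007, -0.0275, 0, 32]
    - [0, 0, 0, 0.0014, -0.0411, 0, 32]
    - [0, 0, 0, 0.0052, -0.0544, 0, 32]
    - [0, 0, 0, 0.0105, -0.0671, 0, 32]

```text
time: 29.95
tool_pos: [0.4707, 0.0384, 0.0942]
ee_rot: [-3.141, 0.002, 0.274]
wrist_force: [-3.8, 4.9, 1.8]
width: 0.03
finger_force: 2.7
```

apply_moves:
  commands:
    - [0, 0, 0, 0.0068, -0.012, 0, 32]
    - [0, 0, 0, 0.0108, -0.0177, 0, 32]
    - [0, 0, 0, 0.015, -0.0231, 0, 32]
    - [0, 0, 0, 0.015, -0.0231, 0, 32]
    - [0, 0, 0, 0.015, -0.0231, 0, 32]

```text
time: 30.45
tool_pos: [0.4867, 0.0162, 0.0944]
ee_rot: [3.14, -0.0, 0.275]
wrist_force: [-0.5, -0.1, 0.7]
width: 0.0298
finger_force: 0.0
```

apply_moves:
  commands:
    - [0, 0, 0, -0.0082, 0.0111, 0, 32]
    - [0, 0, 0, -0.015, 0.0231, 0, 32]
    - [0, 0, 0, -0.0203, 0.0358, 0, 32]
    - [0, 0, 0, -0.0241, 0.0491, 0, 32]
    - [0, 0, 0, -0.0262, 0.0627, 0, 32]

```text
time: 30.95
tool_pos: [0.4586, 0.0795, 0.0942]
ee_rot: [3.139, 0.002, 0.276]
wrist_force: [-3.0, -8.6, 1.2]
width: 0.03
finger_force: 3.2
```

```bash
python3 st.py
```

```text
[0.4584 0.0812 0.0942] tcp ang 0.202 F along CY [-0.93 -0.95 -0.06 -0.28] [-1.12 -0.88 -0.91 -0.56]
handle 0.75 0.155
```

apply_moves:
  commands:
    - [0, 0, 0, -0.0005, 0.0138, 0, 32]
    - [0, 0, 0, 0.0003, 0.0206, 0, 32]
    - [0, 0, 0, 0.0007, 0.0275, 0, 32]
    - [0, 0, 0, 0.0007, 0.0275, 0, 32]
    - [0, 0, 0, 0.0007, 0.0275, 0, 32]

```text
time: 31.75
tool_pos: [0.461, 0.1069, 0.0942]
ee_rot: [3.141, 0.0, 0.275]
wrist_force: [-1.6, -1.5, -0.7]
width: 0.0301
finger_force: 0.8
```

```bash
python3 st.py
```

```text
[0.461  0.1068 0.0942] tcp ang 0.426 F along CY [-2.07 -2.76 -2.34 -1.03] [-0.87 -0.97 -1.03 -1.55]
handle 0.91 0.39
```

apply_moves:
  commands:
    - [0, 0, 0, -0.0012, -0.0137, 0, 32]
    - [0, 0, 0, -0.0007, -0.0275, 0, 32]
    - [0, 0, 0, 0.0014, -0.0411, 0, 32]
    - [0, 0, 0, 0.0052, -0.0544, 0, 32]
    - [0, 0, 0, 0.0105, -0.0671, 0, 32]

```text
time: 32.55
tool_pos: [0.471, 0.0385, 0.0944]
ee_rot: [-3.141, 0.001, 0.274]
wrist_force: [-3.2, 4.4, 1.4]
width: 0.0301
finger_force: 2.5
```

apply_moves:
  commands:
    - [0, 0, 0, 0.0068, -0.012, 0, 32]
    - [0, 0, 0, 0.0108, -0.0177, 0, 32]
    - [0, 0, 0, 0.015, -0.0231, 0, 32]
    - [0, 0, 0, 0.015, -0.0231, 0, 32]
    - [0, 0, 0, 0.015, -0.0231, 0, 32]

```text
time: 33.05
tool_pos: [0.4867, 0.0162, 0.0944]
ee_rot: [3.14, -0.0, 0.275]
wrist_force: [0.4, 0.6, -0.5]
width: 0.0296
finger_force: 0.0
```

apply_moves:
  commands:
    - [0, 0, 0, -0.0082, 0.0111, 0, 32]
    - [0, 0, 0, -0.015, 0.0231, 0, 32]
    - [0, 0, 0, -0.0203, 0.0358, 0, 32]
    - [0, 0, 0, -0.0241, 0.0491, 0, 32]
    - [0, 0, 0, -0.0258, 0.059, 0, 32]

```text
time: 33.55
tool_pos: [0.458, 0.0741, 0.094]
ee_rot: [3.136, 0.005, 0.275]
wrist_force: [-3.5, -8.7, 0.6]
width: 0.0303
finger_force: 3.6
```

apply_moves:
  commands:
    - [0, 0, 0, -0.0004, 0.0037, 0, 32]
    - [0, 0, 0, -0.0004, 0.0037, 0, 32]
    - [0, 0, 0, -0.0004, 0.0037, 0, 32]
    - [0, 0, 0, -0.0004, 0.0037, 0, 32]
    - [0, 0, 0, -0.0004, 0.0037, 0, 32]

```text
time: 34.05
tool_pos: [0.4578, 0.0774, 0.094]
ee_rot: [3.136, 0.005, 0.275]
wrist_force: [-2.9, -7.3, 1.7]
width: 0.0301
finger_force: 3.3
```

```bash
python3 st.py
```

```text
[0.4578 0.0774 0.094 ] tcp ang 0.17 F along CY [-6.84 -6.06 -5.83 -6.3 ] [-4.29 -5.33 -5.43 -5.61]
handle 0.73 0.143
```

apply_moves:
  commands:
    - [0, 0, 0, 0.0005, -0.003, 0, 32]
    - [0, 0, 0, 0, -0.006, 0, 32]
    - [0, 0, 0, -0.001, -0.006, 0, 32]
    - [0, 0, 0, -0.001, -0.003, 0, 32]
    - [0, 0, 0, -0.0014, 0, 0, 32]

```text
time: 34.85
tool_pos: [0.458, 0.0773, 0.094]
ee_rot: [3.135, 0.002, 0.275]
wrist_force: [-0.2, -10.2, -0.8]
width: 0.0302
finger_force: 4.5
```

apply_moves:
  commands:
    - [0, 0, 0, -0.0001, 0.001, 0, 32]
    - [0, 0, 0, -0.0002, 0.002, 0, 32]
    - [0, 0, 0, -0.0003, 0.003, 0, 32]
    - [0, 0, 0, -0.0003, 0.003, 0, 32]
    - [0, 0, 0, -0.0003, 0.003, 0, 32]

```text
time: 35.35
tool_pos: [0.4574, 0.0798, 0.094]
ee_rot: [3.135, 0.003, 0.275]
wrist_force: [-0.7, -9.5, -0.7]
width: 0.0302
finger_force: 4.5
```

```bash
python3 st.py
```

```text
[0.4574 0.0798 0.094 ] tcp ang 0.191 F along CY [-8.96 -8.5  -9.79 -9.72] [-2.81 -2.55 -2.84 -2.91]
handle 0.71 0.162
```

apply_moves:
  commands:
    - [0, 0, 0, 0.0001, -0.001, 0, 32]
    - [0, 0, 0, 0.0001, -0.001, 0, 32]
    - [0, 0, 0, 0.0001, -0.001, 0, 32]
    - [0, 0, 0, 0.0001, -0.001, 0, 32]
    - [0, 0, 0, 0.0001, -0.001, 0, 32]

```text
time: 36.15
tool_pos: [0.4575, 0.0793, 0.0941]
ee_rot: [3.136, 0.003, 0.275]
wrist_force: [-0.7, -9.0, -1.6]
width: 0.0302
finger_force: 3.9
```

```bash
python3 st.py; python3 -c "
from h import *
snapshot('wrist');o=get_obs();print(o['wrist_torque'],o['finger_force'],o['tool_pos'])"
```

```text
[0.4575 0.0793 0.094 ] tcp ang 0.187 F along CY [-7.67 -8.03 -8.01 -7.79] [-3.51 -3.46 -2.41 -3.75]
handle 0.7 0.148
[-1.44531116  0.21683861 -0.09847402] 3.8735130429267883 [0.45747097 0.07929179 0.09402787]
```

```bash
python3 - <<'E'
from h import *
o=get_obs();p=np.array([.4572,.0806])  # commanded est
for t in(.1,0,-.1,-.2,-.3,-.36,-.42): print(t,(tgt(t)-p).round(4))
b=tgt(-.42)
for t in(-.38,-.34,-.3,-.27,-.24,-.2,-.17): print(t,(tgt(t)-b).round(4))
E
```

```text
0.1 [ 0.0039 -0.011 ]
0 [ 0.0064 -0.0222]
-0.1 [ 0.0101 -0.0331]
-0.2 [ 0.0148 -0.0436]
-0.3 [ 0.0206 -0.0535]
-0.36 [ 0.0245 -0.0592]
-0.42 [ 0.0288 -0.0646]
-0.38 [-0.0029  0.0036]
-0.34 [-0.0056  0.0073]
-0.3 [-0.0082  0.0111]
-0.27 [-0.01   0.014]
-0.24 [-0.0118  0.017 ]
-0.2 [-0.0139  0.0211]
-0.17 [-0.0155  0.0241]
```

apply_moves:
  commands:
    - [0, 0, 0, 0.0029, -0.0113, 0, 32]
    - [0, 0, 0, 0.0054, -0.0225, 0, 32]
    - [0, 0, 0, 0.0091, -0.0334, 0, 32]
    - [0, 0, 0, 0.0138, -0.0439, 0, 32]
    - [0, 0, 0, 0.0196, -0.0538, 0, 32]

```text
time: 37.0
tool_pos: [0.4778, 0.0274, 0.0942]
ee_rot: [-3.14, 0.001, 0.275]
wrist_force: [-1.0, 0.6, 0.2]
width: 0.0302
finger_force: 0.6
```

apply_moves:
  commands:
    - [0, 0, 0, 0.0039, -0.0057, 0, 32]
    - [0, 0, 0, 0.0082, -0.0111, 0, 32]
    - [0, 0, 0, 0.0082, -0.0111, 0, 32]
    - [0, 0, 0, 0.0053, -0.0075, 0, 32]
    - [0, 0, 0, 0.0026, -0.0038, 0, 32]

```text
time: 37.5
tool_pos: [0.4806, 0.0237, 0.0943]
ee_rot: [3.141, 0.0, 0.275]
wrist_force: [-0.6, -0.6, 0.9]
width: 0.0301
finger_force: 0.4
```

apply_moves:
  commands:
    - [0, 0, 0, -0.0026, 0.0038, 0, 32]
    - [0, 0, 0, -0.0044, 0.0067, 0, 32]
    - [0, 0, 0, -0.0062, 0.0097, 0, 32]
    - [0, 0, 0, -0.0083, 0.0138, 0, 32]
    - [0, 0, 0, -0.0083, 0.0138, 0, 32]

```text
time: 38.0
tool_pos: [0.4718, 0.0356, 0.0943]
ee_rot: [3.137, 0.002, 0.275]
wrist_force: [-1.1, -6.0, 0.4]
width: 0.0302
finger_force: 3.0
```

```bash
python3 st.py
```

```text
[0.4719 0.0356 0.0943] tcp ang -0.211 F along CY [-6.3  -5.36 -6.83 -5.21] [-3.24 -3.36 -2.47 -3.26]
handle 0.77 -0.243
```

apply_moves:
  commands:
    - [0, 0, 0, -0.0007, 0.0015, 0, 32]
    - [0, 0, 0, -0.0014, 0.003, 0, 32]
    - [0, 0, 0, -0.0021, 0.0045, 0, 32]
    - [0, 0, 0, -0.0027, 0.006, 0, 32]
    - [0, 0, 0, -0.0033, 0.0075, 0, 32]

```text
time: 38.8
tool_pos: [0.468, 0.0414, 0.0943]
ee_rot: [3.134, 0.005, 0.274]
wrist_force: [-2.7, -11.8, 1.1]
width: 0.0302
finger_force: 4.9
```

```bash
python3 st.py
```

```text
[0.4678 0.0415 0.0942] tcp ang -0.149 F along CY [-8.06 -8.81 -8.21 -8.57] [-6.2  -5.75 -5.67 -4.99]
handle 0.97 -0.183
```

Held force is now roughly 5–9 N, which varies with position. Before deciding on another notch I'll swing back and check the spring compression by vision from the same pose as w8.

apply_moves:
  commands:
    - [0, 0, 0, 0.005, -0.01, 0, 32]
    - [0, 0, 0, 0.011, -0.02, 0, 32]
    - [0, 0, 0, 0.0178, -0.0295, 0, 32]
    - [0, 0, 0, 0.0178, -0.0295, 0, 32]
    - [0, 0, 0, 0.0158, -0.026, 0, 50]

```text
time: 39.6
tool_pos: [0.4853, 0.0186, 0.0943]
ee_rot: [3.141, 0.0, 0.274]
wrist_force: [-0.7, 0.3, 0.2]
width: 0.0352
finger_force: 0.0
```

apply_moves:
  commands:
    - [0, 0, 0, 0, 0, 0, 50]
    - [0, 0, 0, 0, 0, 0.03, 50]
    - [0, 0, 0.14, 0, 0.02, 0.07, 50]
    - [0, 0, 0.28, 0, 0.05, 0.11, 50]
    - [0, 0, 0.42, -0.002, 0.08, 0.15, 50]

```text
time: 40.1
tool_pos: [0.4826, 0.0997, 0.2458]
ee_rot: [3.141, -0.0, 0.7]
wrist_force: [0.3, 0.4, 0.5]
width: 0.0471
finger_force: 0.0
```

apply_moves:
  commands:
    - [0, 0, 0.145, -0.003, 0.03, 0.03, 60]
    - [0, 0, 0.29, -0.005, 0.06, 0.06, 60]
    - [0, 0, 0.435, -0.006, 0.09, 0.09, 60]
    - [0, 0, 0.58, -0.008, 0.11, 0.098, 60]
    - [0, 0, 0.725, -0.0077, 0.118, 0.098, 60]

```text
time: 40.6
tool_pos: [0.4752, 0.2193, 0.345]
ee_rot: [3.136, -0.003, 1.43]
wrist_force: [0.3, -0.1, -0.6]
width: 0.0565
finger_force: 0.0
```

apply_moves:
  commands:
    - [0, 0, 0.145, 0, 0, 0, 60]
    - [0, 0, 0.29, 0, 0, 0, 60]
    - [0, 0, 0.425, 0, 0, 0, 60]
    - [0, 0, 0.425, 0, 0, 0, 60]
    - [0, 0, 0.425, 0, 0, 0, 60]

```text
time: 41.1
tool_pos: [0.4751, 0.217, 0.3424]
ee_rot: [3.14, 0.0, 1.843]
wrist_force: [0.2, 0.3, 0.0]
width: 0.0563
finger_force: 0.0
```

```bash
python3 - <<'E'
from h import *
for i in range(2): s=snapshot("wrist")
save(s,"w10");o=get_obs();print(o["tool_pos"],o["ee_rot"])
import pickle;pickle.dump({k:s[k] for k in("vertical_fov","cx","cy","rvec","tvec")},open("w10.pkl","wb"))
a=cv2.imread("pics/w8.png");b=cv2.imread("pics/w10.png")
# global shift between pictures
g=lambda i:cv2.cvtColor(i,6)[90:130,285:370].astype(np.float32)
print("shift",cv2.phaseCorrelate(g(a),g(b)))
for n,i in(("w8",a),("w10",b)):
  for c in(314,320,327,334,340): print(n,c,[int(v) for v in cv2.cvtColor(i,6)[130:250,c][::1]][20:115])
E
```

```text
[0.47513971 0.21684427 0.34234423] [3.14051737e+00 2.51216821e-04 1.84348024e+00]
shift ((-1.3413105378784707, -0.6003868394067773), 0.9987193708949619)
w8 314 [63, 51, 82, 96, 93, 93, 96, 79, 75, 69, 58, 56, 56, 61, 64, 64, 62, 64, 63, 61, 60, 64, 70, 70, 93, 116, 124, 130, 134, 133, 132, 132, 131, 130, 131, 130, 130, 131, 130, 130, 131, 131, 134, 127, 126, 121, 109, 97, 74, 48, 42, 43, 44, 44, 44, 43, 44, 45, 45, 44, 43, 41, 65, 88, 93, 91, 91, 90, 90, 91, 94, 71, 53, 55, 56, 55, 53, 70, 78, 76, 74, 80, 106, 112, 110, 109, 109, 108, 105, 71, 48, 57, 59, 58, 61]
w8 320 [63, 51, 83, 97, 83, 78, 65, 54, 56, 57, 57, 65, 69, 66, 65, 75, 83, 93, 121, 132, 131, 130, 130, 130, 129, 130, 130, 130, 130, 130, 130, 130, 130, 130, 130, 130, 130, 130, 130, 130, 129, 130, 129, 129, 129, 130, 129, 129, 130, 130, 132, 137, 104, 52, 38, 42, 43, 44, 44, 43, 44, 43, 43, 50, 51, 45, 48, 52, 46, 42, 46, 42, 43, 47, 45, 43, 47, 49, 71, 78, 74, 80, 102, 107, 104, 102, 102, 102, 99, 67, 49, 55, 64, 68, 69]
w8 327 [46, 43, 74, 88, 84, 64, 53, 55, 54, 63, 69, 70, 85, 89, 119, 132, 130, 130, 131, 130, 130, 12
[... 2729 characters left out ...]
, 130, 131, 130, 131, 130, 131, 132, 120, 126, 138, 101, 57, 54, 55, 53, 71, 81, 78, 80, 104, 111, 107, 105, 104, 103, 96, 100, 117, 121, 128, 132, 130, 129, 129, 128, 128, 128, 129, 131, 122, 82, 55, 60, 62, 62, 61, 66, 80, 77, 73, 70, 57, 46]
w10 340 [49, 108, 128, 125, 126, 101, 113, 131, 132, 131, 131, 131, 131, 131, 131, 131, 131, 131, 132, 131, 132, 131, 131, 131, 131, 131, 131, 131, 131, 130, 131, 130, 131, 130, 131, 131, 131, 131, 131, 131, 131, 131, 130, 131, 131, 131, 135, 116, 65, 89, 109, 131, 117, 86, 79, 77, 78, 78, 78, 76, 81, 103, 111, 109, 106, 105, 104, 100, 80, 83, 102, 107, 92, 95, 121, 130, 128, 128, 127, 128, 128, 129, 89, 53, 59, 62, 62, 61, 67, 81, 83, 82, 80, 80, 79]
```

Vision: the jaw block advanced about 30 mm (5 notches, confirmed) and the pad about 18 mm, so the spring is compressed about 12 mm, roughly 30 N. That agrees with the felt push of 5 N or more, so it is firm and I stop here. Last check of lever and canister, then hand in.

```bash
python3 - <<'E'
from h import *
s=snapshot("wrist")
for k in place_of("wrist","handle")[:1]:
    v=back(s,k["pixel"],.105)-O;print("lever",round(k["score"],2),round(float(np.arctan2(v@CY,-v@CX)),3))
for q in masks_of("wrist","fresh_center")[:1]:
    m=q["mask"].astype(np.uint8);w=np.ones_like(m)
    r=fitcyl([s],[m],[w],[0,.153,.062,0.]);print(np.round(r.x,4),round(r.fun,3))
o=get_obs();print(o["time"],o["wrist_force"])
E
```

```text
lever 0.84 -0.382
[0.0023 0.1512 0.0579 0.0056] 0.045
41.35 [-0.42678599 -0.1348275  -0.73564307]
```

```bash
python3 -c "
from bench import *
print(close_job())"
```

```text
the job is handed in; nothing more can be done
None
```

I handed the job in with the fresh canister clamped upright after 5 notches and the lever swung back to about -0.38 rad. I estimate the squeeze at roughly 30 N from the spring compression. The first placing caught on the pad and I had to set the canister down and regrip it. The push I felt at the handle on the last swing varied between about 5 and 9 N, so I decided to stop there from the spring compression rather than from a steady 5 N. The result of the judging was not shown.

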